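Change the bottle on the shaker and clamp it in the wide notch

ROBOT

A 7-joint arm with a two-finger parallel gripper is mounted at the origin on a cart in front of the work surface, level with it; the furniture and walls round the work are solid. World frame = base frame: x ahead of the robot, y to its left, z up, the work surface at z = 0. Lengths are in mm, angles in rad, forces in N, time in s.
With the tool pointing down it reaches from about 425 to 1025 mm from the base axis. Payload 3.6 kg.
Tool frame: the origin (TCP) lies at the very end of the fingers, on their centre line; the grasp point (between the pads) lies 19 mm behind it (tcp_to_grasp is the distance from the TCP to the grasp point, in mm); z points along the fingers, y is the line along which they close (so a half turn about z gives the same grasp; the last joint's range is limited). The gripper opens to 85 mm and grips with 20 to 120 N. Pads are 22 mm wide; open, the fingers measure 114 mm over their backs; the gripper's body (76 mm by 85 mm) begins 54 mm behind the grasp point. The pads swing forward as they close: fully open they stand 13 mm farther back than shut.
Start: joints at [-1.391, 0.591, 0.048, 1.609, -0.033, 0.943, -0.034], TCP at [196.029, 697.999, 231.302] pointing down, gripper open.
Joint ranges: [-2.69, 2.69], [-0.47, 2.24], [-1.27, 1.36], [0.19, 2.51], [-1.53, 4.68], [0.08, 2.07], [-3.09, 3.09]. Speed limits (rad/s): [2.57, 2.57, 3.14, 3.14, 3.14, 3.14, 3.14].

INTERFACE

Orientations are given as a unit quaternion [w, x, y, z].
In Python, from rig import reach, move_l, move_joints, open_jaws, grab, wait, solve_ik, read_state, capture, PlanningError, hand_in, tcp_to_grasp gives the robot as it stands. Calls block until the motion is done:
- reach(position, orientation): joint-space move of the TCP to a pose.
- move_l(position, orientation=None, v=150, f_stop=None): straight line of the TCP; orientation=None keeps the orientation; v is the mean speed in mm/s. With f_stop (N) it stops when the force on the tool has changed by that much, and returns True; else False.
- move_joints(angles): joint-space move.
- open_jaws() and grab(grasp_force=None): open the fingers fully, or close them until they stop; grasp_force is the grip in N (None keeps the last).
- wait(seconds).
- solve_ik(position, orientation): joint angles nearest the present ones, or None.
- read_state(): the state.
- capture(name): name is "side" or "top"; returns a dict with "frame" (400x640x3 uint8, red, green, blue), "range_z" (400x640 float32, mm along the optical axis (not along the pixel's ray), 0 where there is no reading), "fx", "fy", "cx", "cy" (pixels), "D" ([k1, k2, p1, p2, k3] as OpenCV has them; the pictures are not rectified), "R" (3x3) and "t" (3): a world point X has camera coordinates R X + t. Camera axes: x right, y down, z forward; pixel columns grow to the right and rows downward; lengths in mm; the calibration is good to about 2 mm. A picture is of the moment at which its call begins.
A pose or a line that the arm cannot do raises PlanningError and nothing moves.
- hand_in(): hands the job in; it is judged then, once.
The state is a dict: "t": time; "joint_pos": joint angles; "joint_velocities": joint speeds; "joint_efforts": joint torques, N m; "tool_pos": TCP position; "ee_rot": TCP orientation; "force": force on the tool from outside, world axes, zero at the start; "torque": the same for the moment, N m; "gripper_width": finger opening in mm; "grasp_force": force on a finger pad.
Only numpy, scipy, OpenCV 4.12 (cv2) and the standard library are available. Lean on these libraries where they do the work, as an engineer would, in place of code of your own. Each camera call takes 0.05 s, during which the arm holds its last target. There are 200 camera calls.

TASK

The short bottle on the shaker is finished: lift the clamp lever out of its notch and throw it over into the open notch (the one with two bars), then stand the short bottle upright in the tray, then stand the tall bottle upright on the shaker deck between the jaws, and finally clamp it by dropping the lever right down into the middle notch, the one with the large disc for wide bottles. Do not drop or tip either bottle, and leave the beaker, the timer and the dropper bottle where they are.

Things in the scene. Friction and masses are not known exactly. Their poses are not given: they have to be found in the camera images.
- shaker: White bench shaker, fixed on the counter by the sink (counter surface z -4 mm): x -115..+130 mm, y +-55 mm. Origin on the counter; x to its far end, y left. Aluminium deck 48 mm up. On the deck, near to far: notched quadrant with lever, sliding jaw with sprung pad (50 mm wide, to 41 mm above the deck), rubber-lined V-block (44 mm high, apex at x +117, opening 120 degrees to -x).
- bay (a point): Point on the deck surface under the axis of the tall bottle when clamped: x +82 mm, y 0 in the shaker's frame. The short bottle starts clamped 3.5 mm farther along the shaker's x. Lever open: the pad's face stands 39.5 mm before this point (9.5 mm clear of the tall bottle), and a bottle a few mm off is slid into the V by the closing jaw. Axes: the shaker's.
- lever_pivot (a point): Pivot of the lever: on the vertical swing axis, at the height of the horizontal tipping axis, 30 mm above the deck; x -15 mm, y 0 in the shaker's frame. Axes: the shaker's.
- knob (a point): Middle of the lever's black upright knob (26 mm across, straight over 28 mm, 43 mm high in all): 105 mm from the pivot along the steel bar (9 mm thick) and 34 mm above the bar's axis, so 64 mm above deck level with the lever in a notch. Bar and quadrant below it reach 35 mm above the deck.
- lever_swing (a joint): Swing about the vertical axis at lever_pivot, rad. At 0 the lever points from the pivot along the shaker's -x, turned 0.55 rad towards its +y; growing = counter-clockwise from above. Notches (0.015 rad play, marked on the deck): 0.0 small disc (narrow bottles, start), 0.36 large disc (wide bottles, middle), 1.00 two bars (open). Takes about 1 N at the knob, up to 3 N while clamping.
- lever_lift (a joint): Tipping up of the lever at the pivot, rad: 0 = fully down in a notch, 0.11 = resting on a land between notches, stop at 0.24. A spring holds it down; lifting takes about 4 N at the knob. To swing it, raise the knob about 15 mm (lift 0.14 or more). Let go within 0.03 rad of a notch, it drops in by itself (chamfered mouths).
- clamp_jaw (a joint): Travel of the jaw away from the V-block, m: 0 narrow, 0.0065 wide, 0.018 open notch. Driven by the lever only, through a cam. The jaw slides along the shaker's x and presses a bottle into the V-block.
- clamp_pad: Sprung rubber pad on the jaw, 44 mm wide, 32 mm high, pressing on the bottle with about 8 N when the notch suits the bottle. Origin at deck level below the middle of its face.
- bottle_short: The short frosted screw-cap bottle, 54 mm in diameter, 112 mm high, 0.27 kg; screw cap 32 mm across from 95 to 112 mm height. Origin at the centre of its underside, z up. It starts clamped in the shaker.
- bottle_tall: The tall frosted screw-cap bottle, 60 mm in diameter, 128 mm high, 0.27 kg; screw cap 34 mm across from 109 to 128 mm height. Origin at the centre of its underside, z up. It starts standing on the counter to the right of the shaker, next to the tray.
- tray: Small beige open tray, 70 x 100 x 20 mm (x, y, z), inside 66 x 96 mm, floor 2 mm thick, 0.25 kg, loose on the counter, long side roughly along world x. Origin at the centre of its underside.
- beaker: Bystander: small glass beaker, 50 mm across, 63 mm high. Origin at the centre of its underside.
- timer: Bystander: white bench timer lying flat, 58 x 70 x 20 mm. Origin at the centre of its underside.
- reagent: Bystander: small white dropper bottle, 25 mm across, 90 mm high. Origin at the centre of its underside.

How it is judged:
By the outcome, as a careful person would: the job done as asked, in the order asked, and still so for the second after the job is handed in, with the robot touching nothing.
It also fails if it takes over 72 s, if anything falls off the work surface, if the arm or the gripper's body presses on something with over 40 N, if the wrist force passes 120 N, or if a joint passes its speed limit or range.

## Working session

There is one attempt and no reset: what is moved stays moved. The work goes in short steps, each a Python script; the robot and the scene stay as the last script left them, time stands still between calls to the robot, and variables do not carry over. Pictures are saved under pics/ and viewed, at most 10 in all, crops included, and the job is handed in when it is done.

```bash
ls; mkdir -p pics; python3 - <<'E'
from rig import *
import cv2,numpy as np
for n in("side","top"):
    c=capture(n); cv2.imwrite(f"pics/{n}0.png",c["frame"][:,:,::-1]); np.savez(f"{n}0.npz",**c)
    R=np.array(c["R"]);t=np.array(c["t"]);print(n,c["fx"],c["cx"],c["cy"],c["D"],"cam",-R.T@t,"fwd",R[2])
s=read_state();print(s); print(tcp_to_grasp)
E
```

```text
pics
side 401.05277808785064 316.60721247076566 206.46142969178308 [-0.00275411  0.          0.          0.          0.        ] cam [ 125.1100202  -994.16005914  545.93287167] fwd [ 0.43037233  0.76132383 -0.48493884]
top 507.15544080873025 321.6885181247245 199.92971055576822 [-0.15413899  0.          0.          0.          0.        ] cam [ 371.65317715 -295.12834245 1141.0740889 ] fwd [ 0.12102597 -0.01386949 -0.99255244]
{'t': 0.1, 'joint_pos': array([-1.39052967,  0.5920251 ,  0.0483038 ,  1.60969036, -0.03333078,
        0.94270416, -0.03370025]), 'joint_velocities': array([ 0.0004462 , -0.00085685,  0.00076785, -0.00372203, -0.00127146,
        0.00038067,  0.00011848]), 'joint_efforts': array([ 4.55419620e-03, -5.49995005e+01,  1.55329809e+00, -1.98824447e+01,
        9.81238321e-03,  3.79955076e-03, -1.24958177e-05]), 'tool_pos': array([195.79218926, 697.28898223, 230.25824092]), 'ee_rot': array([-9.40690433e-05,  1.36425255e-01,  9.90649851e-01, -1.00652655e-03]), 'force': array([ 0.84812158,  0.00575113, -0.7722542 ]), 'torque': array([-0.01738696,  0.00028385, -0.07579367]), 'grasp_force': 0.0, 'gripper_width': 85.60036682627437}
18.700000000000003
```

View pics/side0.png

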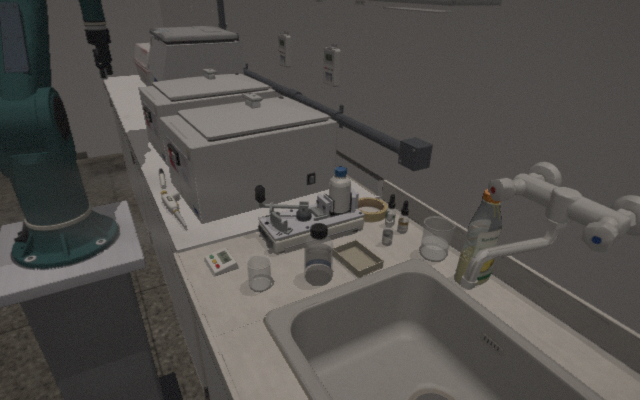

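View pics/top0.png

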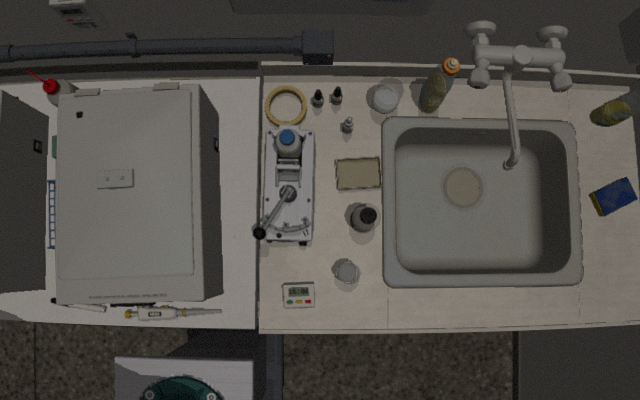

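```bash
cat > h.py <<'E'
from rig import *
import cv2,numpy as np
def ray(c,uv):
    K=np.array([[c["fx"],0,c["cx"]],[0,c["fy"],c["cy"]],[0,0,1.]])
    p=cv2.undistortPoints(np.array(uv,float).reshape(-1,1,2),K,np.array(c["D"],float)).reshape(-1,2)
    R=np.array(c["R"]);t=np.array(c["t"])
    return -R.T@t, np.c_[p,np.ones(len(p))]@R      # camera centre, rays with unit depth
def onz(c,uv,z):
    o,d=ray(c,uv); return o+d*((z-o[2])/d[:,2])[:,None]
def pts(c):                                          # world point of every pixel
    v,u=np.mgrid[:400,:640]; o,d=ray(c,np.c_[u.ravel(),v.ravel()])
    return (o+d*np.asarray(c["range_z"]).reshape(-1,1)).reshape(400,640,3)
def load(n): return dict(np.load(n+".npz"))
def snap(n,name,crop=None,k=1):
    c=capture(n); np.savez(name+".npz",**c); f=c["frame"]
    if crop: f=f[crop[1]:crop[3],crop[0]:crop[2]]
    cv2.imwrite(f"pics/{name}.png",cv2.resize(f,None,fx=k,fy=k,interpolation=cv2.INTER_CUBIC)[:,:,::-1]); return c
E
python3 - <<'E'
from h import *
c=load("top0");s=load("side0")
a=c["frame"][80:320,235:405];b=s["frame"][155:300,190:400]
cv2.imwrite("pics/a.png",np.clip(cv2.resize(a,None,fx=2.5,fy=2.5,interpolation=cv2.INTER_CUBIC)[:,:,::-1]*1.4,0,255))
cv2.imwrite("pics/b.png",np.clip(cv2.resize(b,None,fx=3.7,fy=3.7,interpolation=cv2.INTER_CUBIC)[:,:,::-1]*1.4,0,255))
P=pts(c)
for n,(u,v) in dict(knob=(259,232),blue=(288,136),black=(369,215),tray=(358,173),deck=(295,225),deck2=(270,215),beaker=(346,270),counter=(330,225),leftcounter=(240,225),timer=(299,295),pivot=(288,194)).items(): print(n,P[v,u].round(1), np.median(P[v-2:v+3,u-2:u+3].reshape(-1,3),0).round(1))
E
```

```text
knob [ 430.  -183.9  125.7] [ 429.8 -184.   127.4]
blue [ 619.  -241.4  158.7] [ 619.8 -241.2  154.9]
black [ 465.6 -405.1  123.3] [ 465.5 -405.2  124.3]
tray [ 5.733e+02 -3.939e+02 -1.000e-01] [ 573.5 -394.    -1.5]
deck [ 450.4 -252.8   43.8] [ 450.4 -252.9   46.6]
deck2 [ 468.6 -201.4   79.1] [ 469.1 -201.2   76.5]
beaker [ 353.1 -366.3   -2.2] [ 353.1 -366.3   -2.6]
counter [ 454.3 -330.2   -5.2] [ 454.3 -330.2   -4.2]
leftcounter [ 452.6 -127.     0.9] [ 4.526e+02 -1.267e+02 -1.000e-01]
timer [ 298.1 -261.8   14. ] [ 298.1 -261.8   12.6]
pivot [ 514.6 -238.3   69.6] [ 512.7 -239.    78.3][ WARN:0@0.027] global loadsave.cpp:1063 imwrite_ Unsupported depth image for selected encoder is fallbacked to CV_8U.
```

View pics/a.png

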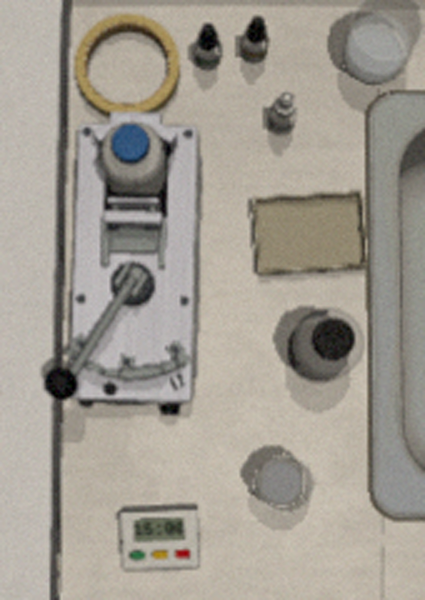

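View pics/b.png

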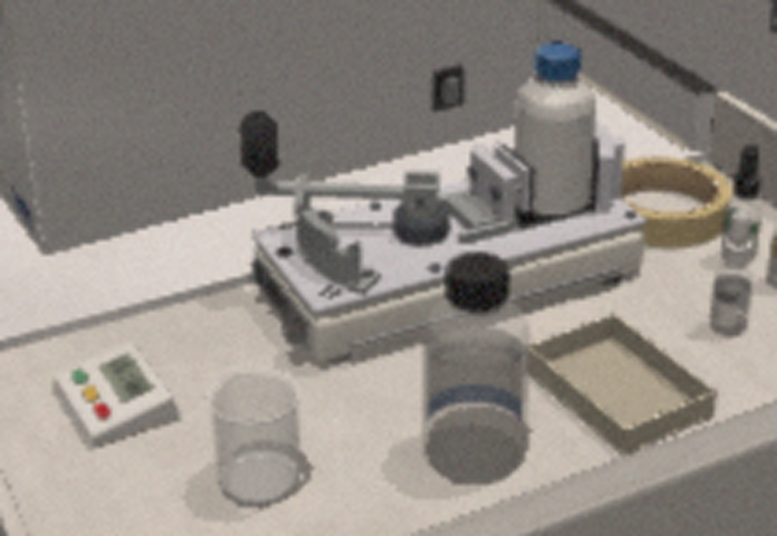

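```bash
cat >> h.py <<'E'
def blob(c,box,kind):
    x0,y0,x1,y1=box; hsv=cv2.cvtColor(c["frame"][y0:y1,x0:x1],cv2.COLOR_RGB2HSV)
    m=cv2.inRange(hsv,(95,90,30),(125,255,255)) if kind=="blue" else cv2.inRange(hsv,(0,0,0),(180,255,50))
    n,l,s,ce=cv2.connectedComponentsWithStats(m); i=1+np.argmax(s[1:,4])
    return np.array([s[i,0]+s[i,2]/2-.5+x0,s[i,1]+s[i,3]/2-.5+y0]),s[i,2:5]   # middle of the bounding box
def tri(c1,p1,c2,p2):
    o1,d1=ray(c1,p1);o2,d2=ray(c2,p2);d1=d1[0];d2=d2[0]
    k=np.linalg.lstsq(np.c_[d1,-d2],o2-o1,rcond=None)[0]
    a,b=o1+k[0]*d1,o2+k[1]*d2; return (a+b)/2,np.linalg.norm(a-b)
E
python3 - <<'E'
from h import *
c=load("top0");s=load("side0")
for n,bt,bs,k,z in(("blue",(270,120,305,155),(325,160,355,190),"blue",147.5),("black",(352,200,385,232),(303,218,335,242),"dark",114.5),("knob",(245,220,272,245),(248,178,272,205),"dark",108)):
    (p,sp),(q,sq)=blob(c,bt,k),blob(s,bs,k)
    X,g=tri(c,p,s,q);print(n,p,sp,q,sq,X.round(1),g.round(1),"expected z",z,onz(c,p,z).round(1),onz(s,q,z).round(1))
A=lambda l:[(235+x/2.5-.3,80+y/2.5-.3) for x,y in l]
print("deck",onz(c,A([(77,128),(198,128),(190,400),(76,400)]),44).round(1))
print("screws",onz(c,A([(87,132),(188,133),(81,298),(184,300)]),44).round(1))
print("tray",onz(c,A([(251,200),(359,193),(365,268),(257,274)]),16).round(1))
# tray rim in side view
B=lambda l:[(190+x/3.7-.3,155+y/3.7-.3) for x,y in l]
print("tray side",onz(s,B([(527,350),(613,320),(715,395),(628,430)]),16).round(1))
print("bottoms side: tall,beaker front",onz(s,B([(475,482),(260,505)]),-4).round(1))
E
```

```text
blue [286.5 137. ] [ 14  15 169] [340.5 171. ] [12 11 98] [ 619.4 -237.4  146.2] 1.3 expected z 147.5 [[ 619.7 -237.8  147.5]] [[ 617.1 -239.8  147.5]]
black [368.  215.5] [ 17  16 222] [318.5 231.5] [ 18  16 214] [ 465.  -404.   110.9] 1.8 expected z 114.5 [[ 465.4 -404.   114.5]] [[ 461.3 -408.6  114.5]]
knob [259. 231.] [ 13  23 155] [259.5 193.5] [ 10  18 153] [ 430.3 -180.4  103.6] 6.3 expected z 108 [[ 433. -182.  108.]] [[ 424.3 -187.6  108. ]]
deck [[ 659.3 -184.9   44. ]
 [ 659.9 -292.5   44. ]
 [ 418.7 -287.1   44. ]
 [ 418.1 -188.5   44. ]]
screws [[ 655.7 -193.9   44. ]
 [ 655.2 -283.7   44. ]
 [ 507.  -191.4   44. ]
 [ 505.8 -281.3   44. ]]
tray [[ 600.6 -340.8   16. ]
 [ 608.  -438.9   16. ]
 [ 539.2 -443.6   16. ]
 [ 533.1 -346.2   16. ]]
tray side [[ 528.7 -355.3   16. ]
 [ 594.3 -352.7   16. ]
 [ 603.3 -447.2   16. ]
 [ 538.9 -450.4   16. ]]
bottoms side: tall,beaker front [[ 451.5 -428.    -4. ]
 [ 337.4 -388.8   -4. ]]
```

```bash
cat >> h.py <<'E'
from scipy.spatial.transform import Rotation as Ro
O=np.array([532,-236.8,44.]); YAW=-0.0165        # shaker origin (at deck height) and yaw
def sw(x,y,z=0): return O+Ro.from_euler("z",YAW).apply([x,y,z])
PIV=sw(-15,0,30)
def quat(r): q=r.as_quat(); return [q[3],q[0],q[1],q[2]]
def down(a):                                     # tool down, closing line (tool y) at world angle a
    y=np.array([np.cos(a),np.sin(a),0]); z=np.array([0,0,-1.]); return Ro.from_matrix(np.c_[np.cross(y,z),y,z])
def lever(s,l,up=0,dz=4):                        # TCP pose holding the knob, rigid with the lever
    a=np.pi-.55+s+YAW; d=np.array([np.cos(a),np.sin(a),0]); tan=np.array([-d[1],d[0],0])
    r=Ro.from_rotvec(-tan*l)                      # tips d upwards
    p=PIV+r.apply(105*d+[0,0,34+dz-tcp_to_grasp+up])
    return p,quat(r*down(a+np.pi/2+FLIP))
FLIP=0
E
python3 - <<'E'
from h import *
import h
P=pts(load("top0")); m=(P[...,2]>30)&(P[...,2]<700)
print(PIV, lever(0,0),lever(0,.18))
for name,(y0,y1,x0,x1) in dict(box=(90,300,60,222),boxL=(90,300,0,50),pipe=(40,62,0,330)).items():
    Q=P[y0:y1,x0:x1].reshape(-1,3);Q=Q[Q[:,2]>30]; print(name,np.percentile(Q,[1,50,99],axis=0).round(0).tolist())
q0=read_state()["joint_pos"]
for f in(0,np.pi):
    h.FLIP=f
    for a in((0,0,60),(0,0),(0,.18),(.36,.18),(.36,0),(1,.18),(1,0)):
        q=solve_ik(*h.lever(*a));print(f,a,None if q is None else np.round(q,2))
for n,p in dict(short=sw(85.5,0,45),tray=(570,-394,43),tall=(464,-405,53)).items():
    for f in(0,np.pi): q=solve_ik(p,quat(down(np.pi/2+YAW+f)));print(n,f,p,None if q is None else np.round(q,2))
E
```

```text
[ 517.00204183 -236.55251123   74.        ] (array([ 428.40466651, -180.20089114,   93.3       ]), [np.float64(0.0), np.float64(0.9601522084644993), np.float64(-0.27947761373810365), np.float64(0.0)]) (array([ 432.75157693, -182.96570718,  111.78628848]), [np.float64(-0.02511904245610291), np.float64(0.9562662161277202), np.float64(-0.2783464932181348), np.float64(-0.08629708750605543)])
box [[302.0, -93.0, 52.0], [488.0, 25.0, 236.0], [694.0, 188.0, 280.0]]
boxL [[303.0, 298.0, 32.0], [505.0, 336.0, 124.0], [706.0, 348.0, 212.0]]
pipe [[771.0, -315.0, 54.0], [802.0, 20.0, 186.0], [823.0, 373.0, 215.0]]
0 (0, 0, 60) [-0.39  0.6   0.99  2.27 -0.84  0.69 -0.92]
0 (0, 0) [-0.36  0.76  0.99  2.31 -1.12  0.69 -0.66]
0 (0, 0.18) [-0.32  0.78  0.99  2.18 -0.85  0.9  -0.88]
0 (0.36, 0.18) [-0.15  0.66  0.73  2.17 -0.58  0.72 -0.78]
0 (0.36, 0) [ 0.19  0.53  0.26  2.29 -0.37  0.36 -1.02]
0 (1, 0.18) [ 0.11  0.58  0.41  2.13 -0.15  0.59 -0.54]
0 (1, 0) [ 0.23  0.57  0.36  2.21 -0.47  0.43 -0.17]
3.141592653589793 (0, 0, 60) [-0.03  0.43  0.43  2.26 -0.36  0.52  1.69]
3.141592653589793 (0, 0) [
[... 203 characters left out ...]
9793 (0.36, 0) [ 0.36  0.51  0.03  2.28 -0.04  0.35  1.79]
3.141592653589793 (1, 0.18) [0.28 0.55 0.17 2.12 0.09 0.59 2.36]
3.141592653589793 (1, 0) [ 0.57  0.54 -0.09  2.19  0.12  0.41  2.38]
short 0 [ 617.48836158 -238.21068599   89.        ] [ 0.27  0.68  0.04  1.85 -0.04  0.61  1.89]
short 3.141592653589793 [ 617.48836158 -238.21068599   89.        ] [-0.1   0.78  0.61  1.87 -0.66  0.71 -0.69]
tray 0 (570, -394, 43) [ 0.64  0.78 -0.15  1.78  0.19  0.6   1.93]
tray 3.141592653589793 (570, -394, 43) [ 0.22  0.84  0.5   1.8  -0.62  0.66 -0.51]
tall 0 (464, -405, 53) [ 0.77  0.7  -0.18  1.96  0.24  0.5   1.97]
tall 3.141592653589793 (464, -405, 53) [ 0.69  0.69 -0.06  1.96  0.08  0.49 -1.02]
```

```bash
sed -i 's/^FLIP=0/FLIP=np.pi/; s/dz=4)/dz=0)/' h.py; cat >> h.py <<'E'
def st(msg=""):
    s=read_state();print(msg,"t %.1f"%s["t"],s["tool_pos"].round(1),"F",s["force"].round(1),"w %.1f g %.1f"%(s["gripper_width"],s["grasp_force"]),s["joint_pos"].round(2));return s
E
python3 - <<'E'
from h import *
s=st(); p=s["tool_pos"]
move_l([p[0],p[1],420],v=300); st("up")
pk,q=lever(0,0)
reach([pk[0],pk[1],380],q); st("over")
move_l(pk+[0,0,60],v=250); st("near")
print(move_l(pk,v=80,f_stop=6)); st("at")
snap("side","s1",(190,60,400,240),3.5); snap("top","t1")
E
```

```text
t 0.1 [195.8 697.3 230.3] F [ 0.8  0.  -0.8] w 85.6 g 0.0 [-1.39  0.59  0.05  1.61 -0.03  0.94 -0.03]
up t 0.9 [195.5 696.3 417.9] F [-0.   0.3  0.2] w 85.2 g 0.0 [-1.4   0.46  0.06  1.39 -0.03  1.3  -0.04]
over t 4.0 [ 429.  -179.5  380. ] F [ 0.1  0.1 -0.3] w 85.8 g 0.0 [-0.09  0.09  0.42  2.   -0.04  1.06  1.36]
near t 5.1 [ 429.2 -180.5  150. ] F [-0.4 -0.  -0.5] w 85.3 g 0.0 [ 0.06  0.42  0.32  2.26 -0.27  0.5   1.59]
False
at t 6.0 [ 428.6 -180.4   89.6] F [ 0.8 -0.5  0.2] w 85.1 g 0.0 [ 0.13  0.53  0.23  2.29 -0.34  0.35  1.65]
```

View pics/s1.png

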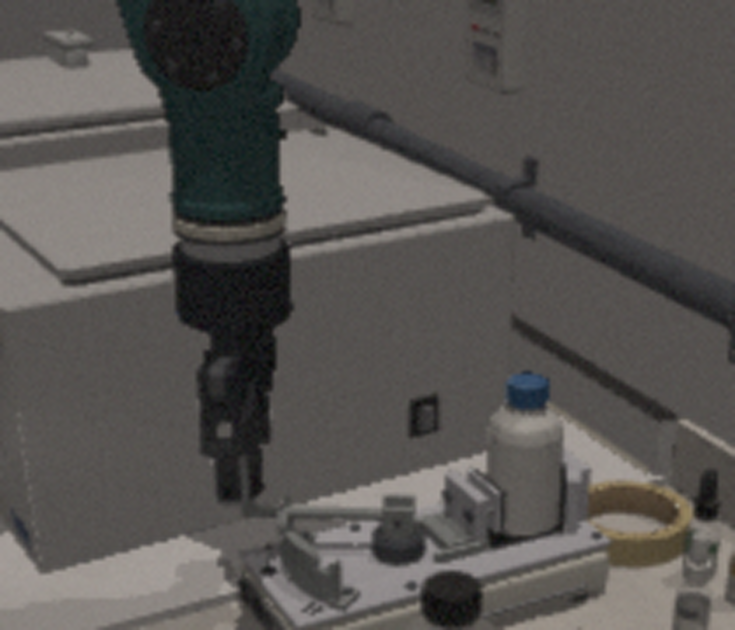

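```bash
python3 - <<'E'
from h import *
grab(30); st("grab")
for l in(.09,.18): move_l(*lever(0,l),v=60)
st("lift")
for s in np.linspace(0,1,7)[1:]:
    move_l(*lever(s,.18),v=90); st("swing %.2f"%s)
E
```

```text
grab t 6.7 [ 428.  -180.4   89.4] F [-0.5 -0.5  2.3] w 24.8 g 29.3 [ 0.13  0.53  0.23  2.29 -0.34  0.35  1.65]
lift t 7.3 [ 431.3 -182.5  107.1] F [-2.  -0.6 -2. ] w 24.7 g 30.3 [ 0.13  0.56  0.27  2.16 -0.3   0.64  1.64]
swing 0.17 t 7.7 [ 423.8 -196.7  107.5] F [-1.9  0.5 -3.1] w 24.7 g 30.2 [ 0.16  0.55  0.25  2.16 -0.23  0.63  1.75]
swing 0.33 t 8.0 [ 418.4 -212.3  107.7] F [-3.5 -0.  -1.3] w 24.3 g 30.2 [ 0.19  0.55  0.23  2.16 -0.15  0.63  1.86]
swing 0.50 t 8.3 [ 415.6 -228.9  107.7] F [-4.7 -0.3 -0.1] w 24.4 g 30.2 [ 0.22  0.55  0.21  2.16 -0.08  0.62  1.98]
swing 0.67 t 8.7 [ 415.6 -246.   107.7] F [-5.7 -0.3  0.2] w 24.2 g 30.2 [ 0.25  0.55  0.18  2.15 -0.01  0.61  2.09]
swing 0.83 t 9.0 [ 418.4 -262.8  107.8] F [-4.7 -1.7 -1.1] w 24.9 g 30.3 [0.28 0.55 0.16 2.14 0.06 0.6  2.21]
swing 1.00 t 9.3 [ 424.  -279.   107.8] F [-5.8 -1.9  0.9] w 24.5 g 30.3 [0.31 0.56 0.13 2.12 0.12 0.59 2.32]
```

```bash
python3 - <<'E'
from h import *
for l in(.09,.0): print(move_l(*lever(1,l),v=60)); st("low")
open_jaws(); st("open")
p,q=lever(1,0,80); move_l(p,q,v=250); st()
snap("top","t2",(235,80,405,320),2.5); c=snap("side","s2",(190,60,400,240),3.5)
E
```

```text
False
low t 9.6 [ 421.8 -280.3   98.7] F [-5.5 -3.8  0.4] w 24.6 g 30.4 [0.4  0.55 0.07 2.16 0.07 0.49 2.4 ]
False
low t 9.9 [ 420.4 -281.1   89.7] F [-7.8 -3.1  3.4] w 24.6 g 30.7 [ 0.51  0.55 -0.01  2.2   0.02  0.4   2.48]
open t 10.6 [ 422.  -280.5   89.3] F [ 0.2 -0.7  0.2] w 85.5 g 0.0 [ 0.51  0.55 -0.02  2.2   0.02  0.4   2.48]
 t 11.0 [ 422.  -280.9  170.2] F [ 0.3  1.2 -0.6] w 85.5 g 0.0 [ 0.51  0.41 -0.02  2.15  0.01  0.58  2.49]
```

View pics/s2.png

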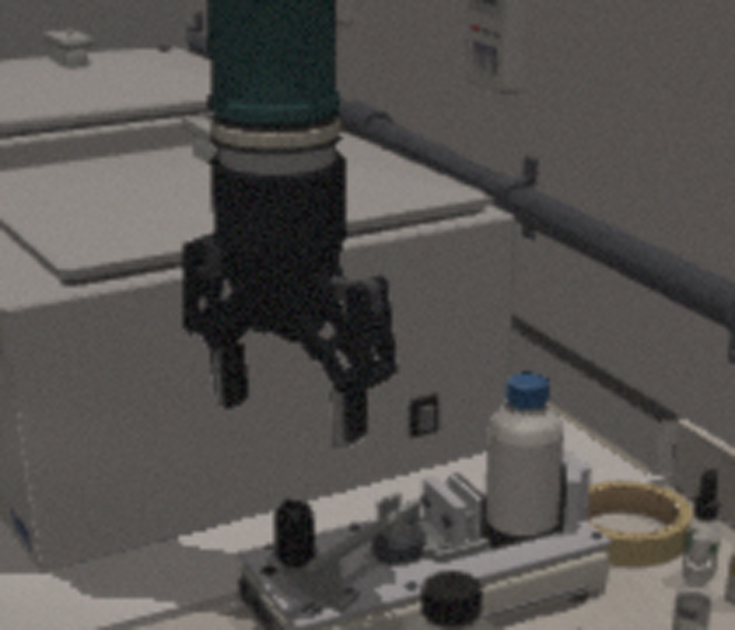

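```bash
python3 - <<'E'
from h import *
s=load("s2"); q,sz=blob(s,(262,198,290,226),"dark"); print("knob",q,sz,onz(s,q,108).round(1),onz(s,q,119.5).round(1),"expect",sw(-109.5,-45.7,64),"bias at start (-4,-7)")
Q=quat(down(np.pi/2+YAW)); p=sw(85.5,0,45)
reach(p+[0,0,160],Q); st("over")
snap("top","t2b"); b,sz=blob(load("t2b"),(270,120,305,155),"blue") ; print("blue",b,sz)
move_l(p+[0,0,75],v=250)
print(move_l(p,v=80,f_stop=6)); st("at")
E
```

```text
knob [274.  212.5] [ 11  20 190] [[ 418.1 -287.   108. ]] [[ 410.4 -305.6  119.5]] expect [ 421.76088956 -280.68711121  108.        ] bias at start (-4,-7)
over t 12.0 [ 615.1 -238.8  247.2] F [-0.5 -0.1  0.2] w 85.5 g 0.0 [ 0.21  0.5   0.13  1.75 -0.08  0.9   1.93]
blue [286.5 137. ] [ 14  15 168]
False
at t 13.6 [ 618.  -238.4   89.5] F [1.3 0.3 0.9] w 85.4 g 0.0 [ 0.23  0.69  0.1   1.85 -0.11  0.61  1.95]
```

```bash
python3 - <<'E'
from h import *
Q=quat(down(np.pi/2+YAW)); p=sw(85.5,0,45)
grab(40); s=st("grab")
move_l(p+[-2,0,4],v=40); st("lift4"); move_l(p+[-3,0,130],v=200); st("lift")
T=np.array([570,-393.5,-2+45])
move_l([*T[:2],220],quat(down(np.pi/2+.07)),v=250)
c=snap("top","t3",(235,80,405,320),2.5); snap("side","s3",(250,120,420,280),4)
st("over")
E
```

```text
grab t 14.0 [ 617.8 -238.8   89.8] F [-1.3 -1.6  4.8] w 53.3 g 41.9 [ 0.23  0.69  0.1   1.85 -0.11  0.61  1.95]
lift4 t 14.3 [ 614.8 -237.7   92.5] F [ 0.2  0.1 -1.9] w 53.3 g 42.5 [ 0.23  0.68  0.1   1.85 -0.11  0.61  1.95]
lift t 15.1 [ 613.4 -237.6  217.6] F [ 0.6 -0.3 -4. ] w 53.1 g 42.6 [ 0.21  0.52  0.13  1.78 -0.08  0.84  1.93]
over t 15.9 [ 571.6 -389.8  219.3] F [ 1.   0.6 -3.6] w 53.1 g 42.6 [ 0.46  0.56  0.11  1.7  -0.08  0.88  2.25]
```

View pics/s3.png

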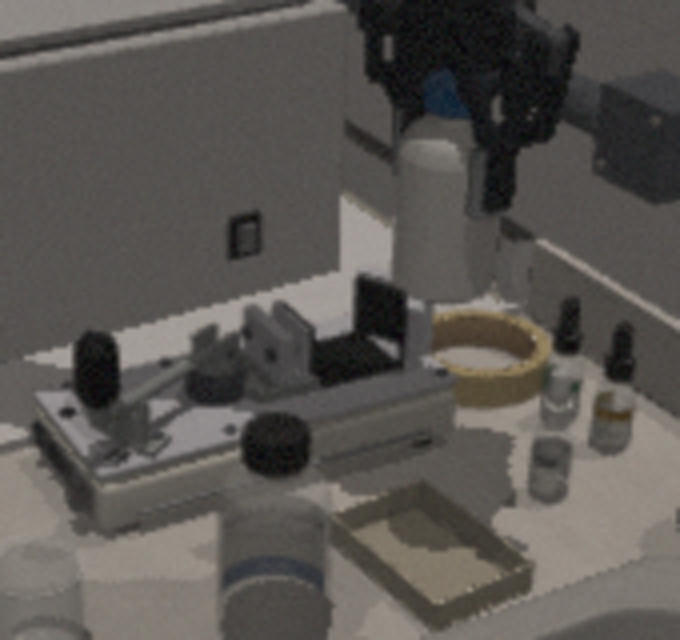

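```bash
python3 - <<'E'
from h import *
T=np.array([570,-393.5,43.]); Q=quat(down(np.pi/2+.07))
move_l(T+[0,0,35],Q,v=250); wait(.2); st("near")
print(move_l(T+[0,0,6],v=80)); st(); print(move_l(T-[0,0,3],v=20,f_stop=5)); s=st("down")
open_jaws(); st("open")
p=read_state()["tool_pos"]; move_l([p[0],p[1],200],v=250); wait(.1)
c=snap("top","t4",(235,80,405,320),2.5); s=snap("side","s4",(250,120,420,280),4)
(a,sa),(b,sb)=blob(c,(335,140,390,195),"blue"),blob(s,(320,150,400,245),"blue"); print(a,sa,b,sb,tri(c,a,s,b),onz(c,a,101.5),onz(s,b,101.5))
E
```

```text
near t 16.9 [ 571.5 -394.4   80.3] F [ 0.6 -0.4 -2.7] w 53.2 g 42.6 [ 0.48  0.73  0.08  1.78 -0.09  0.64  2.26]
False
 t 17.4 [ 569.4 -393.2   47.9] F [ 0.3 -0.8 -1.9] w 53.3 g 42.6 [ 0.49  0.77  0.08  1.79 -0.1   0.59  2.27]
True
down t 17.7 [ 570.5 -394.    43.8] F [-1.1 -0.1  4.3] w 52.8 g 43.1 [ 0.49  0.78  0.08  1.79 -0.1   0.58  2.27]
open t 18.2 [ 569.  -392.9   41.9] F [0.  0.8 0.1] w 85.3 g 0.0 [ 0.49  0.78  0.08  1.79 -0.1   0.58  2.27]
[380. 166.] [5 3 6] [359. 221.] [ 13  13 134] (array([ 558.50992936, -424.12498174,  121.8148296 ]), np.float64(18.302814081370755)) [[ 570.61856442 -431.32889051  101.5       ]] [[ 568.91446461 -395.24929673  101.5       ]]
```

View pics/s4.png

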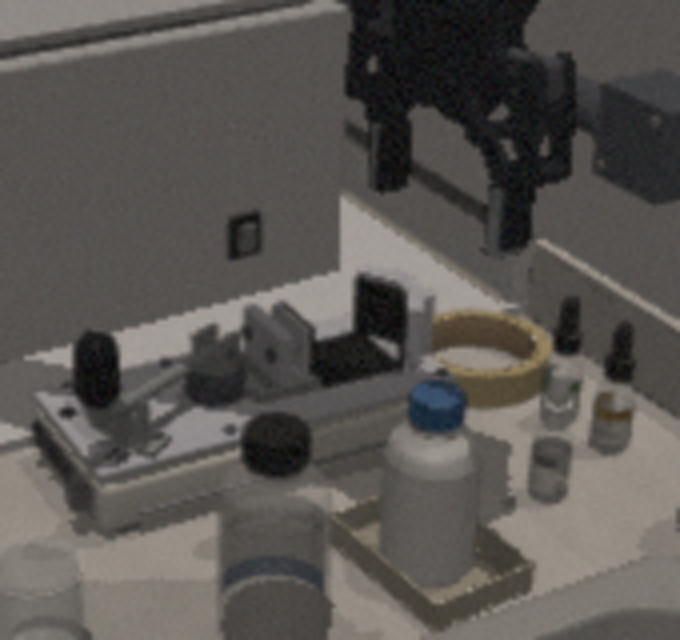

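```bash
python3 - <<'E'
from h import *
Q=quat(down(np.pi/2+YAW)); p=np.array([465,-403.5,53.])
move_l(p+[0,0,150],Q,v=250); move_l(p+[0,0,80],v=250); wait(.2); st("above")
print(move_l(p,v=80,f_stop=5)); wait(.1); st("at")
grab(40); st("grab")
move_l(p+[0,0,10],v=50); st("up10"); move_l(p+[0,0,165],v=250)
B=sw(79.5,0,57)
move_l([B[0],B[1],p[2]+165],Q,v=250); wait(.2); st("over bay")
c=snap("top","t5"); s=snap("side","s5",(250,60,420,280),2.7)
b,sb=blob(s,(300,80,370,190),"dark"); print(b,sb)
E
```

```text
above t 20.4 [ 466.4 -404.4  134.8] F [ 0.2 -0.   0. ] w 85.3 g 0.0 [ 0.56  0.58  0.11  1.94 -0.11  0.63  2.3 ]
False
at t 21.6 [ 465.4 -403.8   53.7] F [-1.4 -0.4  0.1] w 85.0 g 0.0 [ 0.58  0.7   0.09  1.97 -0.12  0.48  2.31]
grab t 22.0 [ 465.3 -404.1   53.7] F [-0.9 -1.5  5.2] w 59.0 g 42.6 [ 0.58  0.7   0.09  1.97 -0.12  0.48  2.31]
up10 t 22.3 [ 464.8 -403.1   62.9] F [-0.2 -0.4 -3.7] w 58.7 g 43.7 [ 0.58  0.68  0.09  1.97 -0.12  0.5   2.31]
over bay t 24.3 [ 610.1 -240.3  218.1] F [ 0.1 -0.1 -3.7] w 58.8 g 43.9 [ 0.22  0.52  0.13  1.79 -0.08  0.84  1.93]
[334.5 115. ] [  70   71 1895]
```

View pics/s5.png

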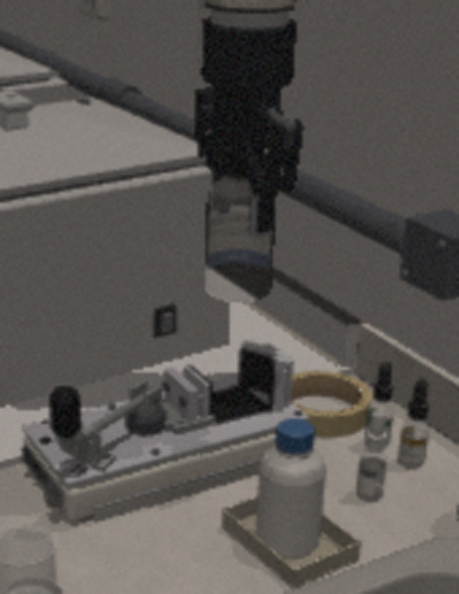

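```bash
python3 - <<'E'
from h import *
B=sw(79.2,0,57)
move_l(B+[0,0,55],v=200); wait(.2); st("above")
print(move_l(B+[0,0,6],v=60,f_stop=8)); st(); print(move_l(B-[0,0,3],v=20,f_stop=5)); st("down")
open_jaws(); st("open")
p=read_state()["tool_pos"]; move_l([p[0],p[1],B[2]+130],v=250)
pk,q=lever(1,0,110); reach(pk,q); st()
c=snap("top","t6",(235,80,405,320),2.5); s=snap("side","s6",(250,120,420,280),4)
(a,sa),(b,sb)=blob(c,(270,115,305,160),"dark"),blob(s,(325,150,365,190),"dark"); print(a,sa,b,sb,tri(c,a,s,b),onz(c,a,162.5),onz(s,b,162.5),"target",sw(82,0))
E
```

```text
above t 25.1 [ 612.5 -238.7  157.9] F [ 0.   0.1 -3. ] w 58.8 g 43.9 [ 0.23  0.59  0.11  1.83 -0.09  0.72  1.94]
False
 t 26.0 [ 611.6 -238.3  107.3] F [-0.   0.1 -3.5] w 58.7 g 43.9 [ 0.23  0.66  0.1   1.86 -0.1   0.63  1.95]
True
down t 26.4 [ 611.7 -238.4  101.7] F [ 0.3 -0.   4.5] w 58.4 g 44.6 [ 0.24  0.66  0.1   1.86 -0.1   0.62  1.95]
open t 26.8 [ 610.  -237.7   99.9] F [-0.7  1.6  1. ] w 85.5 g 0.0 [ 0.24  0.67  0.1   1.86 -0.1   0.62  1.95]
 t 28.3 [ 422.8 -280.4  198.7] F [ 1.1  0.1 -0.2] w 85.4 g 0.0 [ 0.48  0.37  0.02  2.12 -0.01  0.65  2.51]
[289.5 145. ] [ 28  29 593] [338.  165.5] [ 15  12 137] (array([ 601.42804308, -246.45028663,  167.15076706]), np.float64(6.015470830766303)) [[ 599.78051159 -244.83742802  162.5       ]] [[ 610.60183932 -237.6183883   162.5       ]] target [ 613.988838   -238.15293861   44.        ]
```

View pics/s6.png

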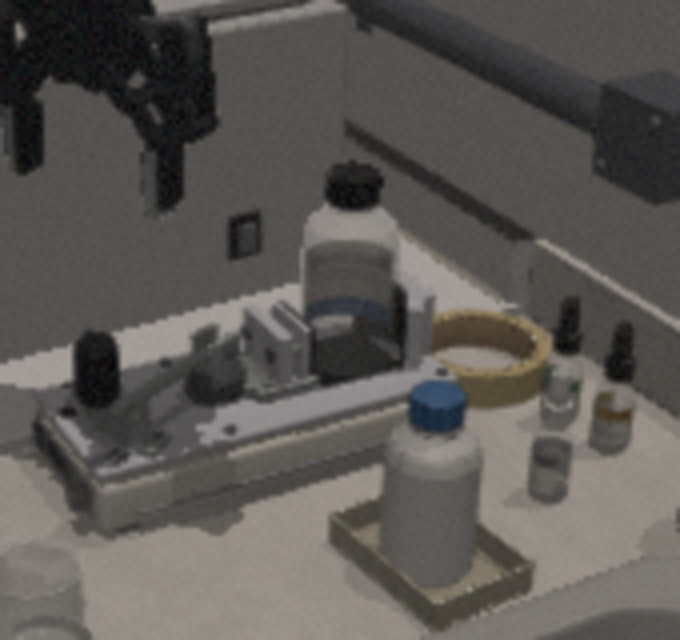

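```bash
python3 - <<'E'
from h import *
p,q=lever(1,0); move_l(lever(1,0,50)[0],q,v=200); wait(.1)
print(move_l(p,v=80,f_stop=6)); grab(30); st("grab")
for l in(.09,.18): move_l(*lever(1,l),v=60)
st("lift")
for s in np.linspace(1,.36,6)[1:]: move_l(*lever(s,.18),v=70); st("swing %.2f"%s)
wait(.3); st("settled")
for l in(.12,.06,0,-.01): move_l(*lever(.36,l),v=40); st("low")
wait(.2); s=st(); d=s["tool_pos"]-PIV; print("swing from tool",np.arctan2(d[1],d[0])%(2*np.pi)-(np.pi-.55+YAW))
E
```

```text
False
grab t 30.3 [ 421.7 -280.7   89.4] F [ 0.2 -0.8  1.1] w 24.8 g 29.4 [ 0.49  0.55  0.01  2.2  -0.01  0.4   2.51]
lift t 30.9 [ 425.4 -279.   107.5] F [-0.9 -2.1 -3.1] w 24.6 g 30.5 [0.29 0.56 0.17 2.12 0.09 0.58 2.36]
swing 0.87 t 31.2 [ 421.  -267.   107.6] F [ 0.3 -0.6 -3.3] w 24.7 g 30.4 [0.26 0.56 0.19 2.13 0.04 0.59 2.27]
swing 0.74 t 31.6 [ 418.2 -254.6  107.8] F [-0.7 -1.2 -4. ] w 24.4 g 30.4 [ 0.24  0.56  0.21  2.14 -0.01  0.6   2.19]
swing 0.62 t 31.9 [ 416.9 -241.9  107.8] F [ 0.9 -1.  -4.8] w 24.7 g 30.4 [ 0.22  0.56  0.23  2.15 -0.06  0.61  2.1 ]
swing 0.49 t 32.2 [ 417.2 -229.1  107.9] F [ 0.4 -0.7 -5. ] w 24.5 g 30.3 [ 0.19  0.56  0.24  2.16 -0.12  0.62  2.01]
swing 0.36 t 32.6 [ 419.  -216.8  107.9] F [ 2.  -0.8 -4.9] w 24.6 g 30.3 [ 0.17  0.56  0.26  2.16 -0.17  0.63  1.92]
settled t 32.9 [ 419.  -216.6  107.9] F [ 2.1 -3.  -5.8] w 24.5 g 30.3 [ 0.17  0.56  0.26  2.16 -0.17  0.63  1.92]
low t 33.2 [ 417.3 -216.1  102. ] F [ 2.6 -2.7 -5.5] w 24.6 g 30.3 [ 0.19  0.54  0.24  2.2  -0.2   0.53  1.94]
low t 33.5 [ 415.9 -215.7   95.8] F [ 0.8 -2.6 -5.4] w 24.9 g 30.3 [ 0.22  0.53  0.21  2.24 -0.22  0.44  1.97]
low t 33.8 [ 414.9 -215.5   89.8] F [ 2.1 -3.5 -1.3] w 24.8 g 30.6 [ 0.26  0.53  0.17  2.29 -0.25  0.34  2.  ]
low t 34.0 [ 414.8 -215.4   88.7] F [ 1.7 -3.8  2.2] w 24.7 g 31.0 [ 0.26  0.53  0.16  2.29 -0.26  0.33  2.01]
 t 34.2 [ 414.7 -215.4   88.5] F [ 2.3 -4.1  3. ] w 24.4 g 31.0 [ 0.26  0.53  0.16  2.29 -0.26  0.33  2.01]
swing from tool 0.36229774967542916
```

```bash
python3 - <<'E'
from h import *
open_jaws(); wait(.2); st("open")
p,q=lever(.36,0,90); move_l(p,q,v=200); move_l(p+[0,0,150],q,v=250); wait(.5); st()
c=snap("top","t7"); s=snap("side","s7")
b,sb=blob(s,(245,180,290,228),"dark"); print("knob",b,sb,onz(s,b,108).round(1),"exp minus bias",sw(-118.1,19.8,64)-[4,6.5,0])
b,sb=blob(s,(325,150,365,185),"dark"); print("tall cap",b,sb,onz(s,b,162.5).round(1),"target minus bias",sw(82,0,118.5)-[2,2,0])
b,sb=blob(s,(335,205,385,240),"blue"); print("short cap",b,sb,onz(s,b,101.5).round(1))
o=load("side0")
for n,(x0,y0,x1,y1) in dict(timer=(205,248,238,275),beaker=(245,255,272,292),reagent=(381,195,412,246)).items(): print(n,"mean image change",np.abs(s["frame"][y0:y1,x0:x1].astype(int)-o["frame"][y0:y1,x0:x1]).mean().round(1))
E
```

```text
open t 35.0 [ 414.1 -215.    88.3] F [ 0.8 -0.2  0.3] w 85.5 g 0.0 [ 0.26  0.53  0.16  2.29 -0.26  0.33  2.01]
 t 36.9 [ 414.1 -215.   329. ] F [-0.1  0.3  0. ] w 85.4 g 0.0 [ 0.1   0.14  0.32  2.07 -0.06  0.94  1.82]
knob [260. 201.] [ 11  19 172] [[ 411.1 -223.3  108. ]] exp minus bias [ 410.24276117 -221.55413363  108.        ]
tall cap [339.5 165.5] [ 14  12 144] [[ 613.8 -239.3  162.5]] target minus bias [ 611.988838   -240.15293861  162.5       ]
short cap [359.  221.5] [ 13  12 134] [[ 567.7 -397.   101.5]]
timer mean image change 6.1
beaker mean image change 1.9
reagent mean image change 2.2
```

```bash
python3 -c "
from rig import *
print(hand_in())"
```

```text
the job is handed in; nothing more can be done
None
```

The job is handed in after about 37 s of robot time: the short bottle stands in the tray, the tall bottle is clamped on the shaker with the lever fully down in the middle (large-disc) notch, and I moved no bystander; the last check was numerical from the final side-camera image, because I had used all ten picture views.

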